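# Ratchet the heat-sink clamp down to its mark

## Robot

A 6-joint arm with a two-finger parallel gripper is mounted at the origin on the work surface. World frame = base frame: x ahead of the robot, y to its left, z up, the work surface at z = 0. Lengths are in m, angles in rad, forces in N, time in s.
With the tool pointing down it reaches from about 0.25 to 0.725 m from the base axis. Payload 4 kg.
Tool frame: the origin (TCP) lies between the finger pads, 19 mm behind the fingertips; this is the grasp point; z points along the fingers, y is the line along which they close (so a half turn about z gives the same grasp; the last joint's range is limited). The gripper opens to 85 mm and grips with 20 to 120 N. Pads are 22 mm wide; open, the fingers measure 114 mm over their backs; the gripper's body (76 mm by 85 mm) begins 54 mm behind the grasp point. The pads swing forward as they close: fully open they stand 13 mm farther back than shut.
Start: joints at [1.31, 0.241, 0.005, 1.335, 0, 1.571], TCP at [0.129, 0.483, 0.25] pointing down, gripper open.
Joint ranges: [-2.72, 2.72], [-1.05, 1.87], [-1.09, 1.28], [-1.99, 2.15], [-1.42, 1.44], [-3.14, 3.14]. Speed limits (rad/s): [2.79, 2.79, 3.14, 3.14, 3.14, 3.14].

## Interface

Orientations are given as a unit quaternion [x, y, z, w].
In Python, from workcell import bot, vision, workorder gives the robot as it stands.
- The arm moves only by the shell command python3 -m creep 'ROWS' [OPENING]. ROWS is JSON, a list of rows, each a list of 2 entries, a list of its own where there are three numbers: the shift along the tool's x, y, z in mm, then the turn, a rotation vector about the tool's x, y, z in rad. In form: [[[dx, dy, dz], [wx, wy, wz]], ...]. A call has 1 to 12 rows; each row shifts and turns the commanded pose from where the row before left it, along the tool's axes as they then stand; what a row does not reach is not made up. A row lasts 1/8 s, in which the tool goes at most 62.5 mm and 10.7 degrees, less where a joint would pass 70% of its speed; a pose out of reach is approached as far as the arm can. A call is refused whole if a number of a shift passes 62.5 or a number of a turn 0.188, either way. A call with a gripper value outside its range is refused whole. OPENING is the finger opening in mm, from 0 to 85.4, set as the call begins (- or left out, the last holds). The fingers move at their own pace and stop on an object; the grip force is fixed at half the most. Time passes only in rows, so rows that do not move let the fingers close. It gives the time, the measured TCP pose, the force, the opening and the grip force at its end, in the units of the state.
- bot.get_obs(): the state, without advancing time (a new reading comes with each control period).
- vision.camera(name): name is "scene" or "side" or "wrist"; returns a dict with "image" (420x560x3 uint8, blue, green, red), "z_map" (420x560 float32, m along the optical axis (not along the pixel's ray), 0 where there is no reading), "K" (3x3 intrinsics, pixels), "rvec" (rotation vector, rad) and "tvec" (3), from world to camera coordinates, as OpenCV has them; the wrist camera has in their place "tool_from_camera" (4x4, takes a point from camera to tool coordinates, whose origin is the TCP and whose axes are the flange's). Camera axes: x right, y down, z forward; pixel columns grow to the right and rows downward; lengths in m; the calibration is good to about 2 mm. A picture is of the moment at which its call begins: read the wrist's pose just before it.
- workorder.job_done(): hands the job in; it is judged then, once.
Trained networks look in a picture, given as the dict that the camera call returned (one of the last four; its "shot" number tells which), for a name from the list of things; names that differ only in an ending like _2 or _b are one class to them, and where a whole thing is asked for, a point or a joint stands for the part that bears it (a point fixed in the world has none). Each returns a list of dicts, best first, with "score" (0 to 1); they miss things now and then, are a little off and sometimes report something else, mostly with a low value. They report only what shows in the picture. A call takes as long as a camera call.
- vision.spot_in(picture, query): "position" ([column, row] in pixels, amid what is visible of it).
- vision.place_of(picture, query): "position" ([column, row] in pixels: a listed point, or the origin of a listed thing).
The state is a dict: "clock": time; "joint_pos": joint angles; "joint_vel": joint speeds; "tau": joint torques, N m; "eef_pos": TCP position; "tool_rot": TCP orientation; "ft_force": force on the tool from outside, world axes, zero at the start; "ft_torque": the same for the moment, N m; "grip_width": finger opening in m; "grasp_force": force on a finger pad.
Only numpy, scipy, OpenCV 4.12 (cv2) and the standard library are available. Lean on these libraries where they do the work, as an engineer would, in place of code of your own. Each camera call takes 0.05 s, during which the arm holds its last target. There are 200 camera calls.

## Task

Two bolt-down clamps stand on the bench; one holds the aluminium heat sink, the other the blue multimeter casing. Tighten the heat-sink clamp: take hold of its red ratchet handle and swing it back and forth, so that each clockwise stroke (seen from above) turns the nut, until the yellow arrow on the nut points straight at the green mark, then let go of the handle. Do not turn past the mark, and leave the nut of the other clamp as it is.

Things in the scene. Friction and masses are not known exactly. Their poses are not given: they have to be found in the camera images.
- sink_clamp: Fixed clamp holding the finned aluminium heat sink. Origin: on the vertical nut axis, at bench height; +x runs along its grey strap over the heat sink, z up. Base plate 200 x 110 x 12 mm (x -50 to +150). Green mark: upright block on the strap at x = +45 mm, top z = 66 mm. Ratchet head on top: 60 mm across, 75 mm high. Two stop pins 60 mm from the axis, 65 mm high, limit the handle's swing.
- sink_grip (a point): Grip point: centre of the red sleeve (75 long, 18 wide, 18 mm high) of this clamp's level ratchet handle, 125 mm from the nut axis, 55 mm above the bench, free space beside and below. The sleeve lies along the line to the nut axis. The handle turns about that axis, 0.6 rad either way from the clamp's -x direction (end stops), and stays where it is left.
- sink_nut (a joint): Nut angle (rad), shown by the yellow arrow on the black disc of the ratchet head. 0: arrow at the green mark. Grows clockwise from above (tightening); starts at -2.0 to -1.4. Clockwise strokes (handle end towards the clamp's +y) turn it against 0.4 N m, up to 0.32 rad of each stroke being lost before the ratchet bites; return strokes slip almost freely and the nut stays.
- case_pointer (a point): Tip of the yellow arrow on the nut of the other, identical clamp (the one that holds the blue multimeter casing), 27 mm from its nut axis, 71 mm above the bench. To be left alone.

How it is judged:
On the way:
1. the fingers take hold of the red sleeve of the heat-sink clamp's handle (contact over 2 N, the TCP within 60 mm of the grip point) (distance between the grasp point and sink_grip below 0.06 m and contact force between the fingers and sink_clamp above 2 N), for 0.2 s.
At the end, for the whole second after the job is handed in: The yellow arrow of the heat-sink clamp's nut points at its green mark within 0.2 rad (11 degrees) and is at rest, and the arrow tip of the other clamp is within 10 mm of where it began (value of joint sink_nut between -0.2 and 0.2 rad and velocity of joint sink_nut between -0.05 and 0.05 rad/s and distance of case_pointer from where it was at the start of the episode below 0.01 m); the robot touches nothing.
It fails at once if the heat-sink clamp's nut is turned more than 0.25 rad (14 degrees) past the mark (value of joint sink_nut above 0.25 rad).
It fails at once if the other clamp's nut is turned (its arrow tip moves more than 12 mm) (distance of case_pointer from where it was at the start of the episode above 0.012 m).
It also fails if it takes over 58 s, if anything falls off the work surface, if the arm or the gripper's body presses on something with over 40 N, if the wrist force passes 120 N, or if a joint passes its speed limit or range.

## Working session

There is one attempt and no reset: what is moved stays moved. The work goes in short steps, Python scripts to look and compute and a shell command to move; the robot and the scene stay as the last step left them, time stands still between calls to the robot, and variables do not carry over. Pictures are saved under pics/ and viewed, at most 10 in all, crops included, and the job is handed in when it is done.

```bash
mkdir -p pics; cat > h.py <<'E'
import numpy as np, cv2
from scipy.spatial.transform import Rotation as R
from workcell import bot, vision, workorder
def ext(p,o=None):
    if 'rvec' in p:
        M=np.eye(4);M[:3,:3]=cv2.Rodrigues(np.array(p['rvec'],float))[0];M[:3,3]=np.ravel(p['tvec']);return np.linalg.inv(M)
    T=np.eye(4);T[:3,:3]=R.from_quat(o['tool_rot']).as_matrix();T[:3,3]=o['eef_pos'];return T@np.array(p['tool_from_camera'])
def ray(p,px,o=None):
    T=ext(p,o);d=T[:3,:3]@np.linalg.inv(p['K'])@np.array([px[0],px[1],1.]);return T[:3,3],d
def atz(p,px,z,o=None):
    c,d=ray(p,px,o);return c+d*(z-c[2])/d[2]
def proj(p,X,o=None):
    T=np.linalg.inv(ext(p,o));c=T[:3,:3]@np.array(X)+T[:3,3];q=np.array(p['K'])@c;return q[:2]/q[2]
E
python3 - <<'E'
from h import *
np.set_printoptions(precision=3,suppress=True)
o=bot.get_obs();print(o)
Z={'sink_clamp':0,'sink_grip':.055,'sink_nut':.071,'case_pointer':.071}
for n in ['scene','side','wrist']:
    o=bot.get_obs();p=vision.camera(n);cv2.imwrite(f'pics/{n}0.png',p['image'])
    if n=='wrist':print(p['tool_from_camera'])
    for q,z in Z.items():
        for f in (vision.spot_in,vision.place_of):
            try:
                for r in f(p,q)[:2]: print(n,q,f.__name__,round(r['score'],2),np.round(r['position']),atz(p,r['position'],z,o))
            except Exception as e: print(n,q,f.__name__,e)
E
```

```text
{'clock': 0.0, 'joint_pos': array([1.31 , 0.241, 0.004, 1.335, 0.   , 1.571]), 'joint_vel': array([-0.001, -0.001,  0.001, -0.001,  0.001,  0.   ]), 'tau': array([ -0.001, -37.232,  25.241,   0.017,  -0.   ,   0.   ]), 'eef_pos': array([0.129, 0.483, 0.249]), 'tool_rot': array([ 0.13 ,  0.992, -0.001, -0.   ]), 'ft_force': array([-0.295,  1.428,  0.419]), 'ft_torque': array([ 0.036, -0.033,  0.011]), 'grasp_force': 0.0, 'grip_width': 0.0856832283105862}
scene sink_clamp call 0.75 [304. 376.] [0.639 0.236 0.   ]
scene sink_clamp call 0.94 [327. 370.] [0.604 0.243 0.   ]
scene sink_grip call 0.81 [364. 334.] [0.54  0.23  0.055]
scene sink_grip call 0.81 [392. 309.] [0.482 0.216 0.055]
scene sink_nut call 0.81 [330. 357.] [0.604 0.24  0.071]
scene sink_nut call it knows: case_pointer, sink_clamp, sink_grip
scene case_pointer call 0.93 [230. 119.] [ 0.561 -0.228  0.071]
scene case_pointer call 0.77 [241. 123.] [ 0.547 -0.209  0.071]
side sink_clamp call 0.71 [159. 312.] [0.628 0.237 0.   ]
side sink_clamp call 0.67 [168. 324.] [0.598 0.245 0.   ]
side sink_grip call 0.88 [201. 317.] [0.53  0.235 0.055]
side sink_grip call 0.82 [238. 324.] [0.478 0.216 0.055]
side sink_grip call 0.28 [339. 163.] [ 0.554 -0.227  0.055]
side sink_nut call 0.55 [159. 294.] [0.597 0.244 0.071]
side sink_nut call it knows: case_pointer, sink_clamp, sink_grip
side case_pointer call 0.55 [337. 158.] [ 0.556 -0.22   0.071]
side case_pointer call 0.81 [337. 165.] [ 0.542 -0.193  0.071]
[[-0.    -0.95  -0.313  0.08 ]
 [ 1.    -0.001  0.001 -0.   ]
 [-0.001 -0.313  0.95  -0.124]
 [ 0.     0.     0.     1.   ]]
wrist sink_nut call it knows: case_pointer, sink_clamp, sink_grip
```

```bash
python3 - <<'E'
import cv2,numpy as np
a=cv2.imread('pics/scene0.png');b=cv2.imread('pics/side0.png')
c=cv2.resize(a[270:420,230:430],(800,600),interpolation=3);cv2.imwrite('pics/c1.png',c)
E
```

```text
(no output)
```

View pics/scene0.png

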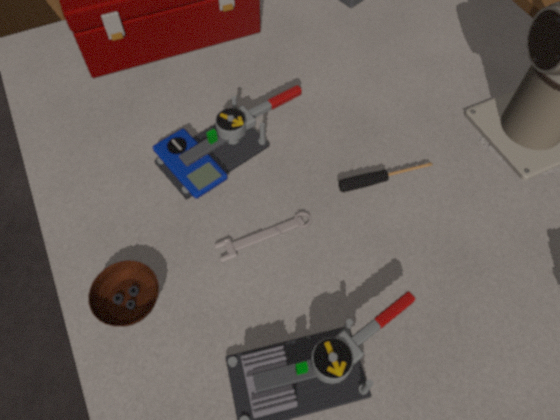

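View pics/c1.png

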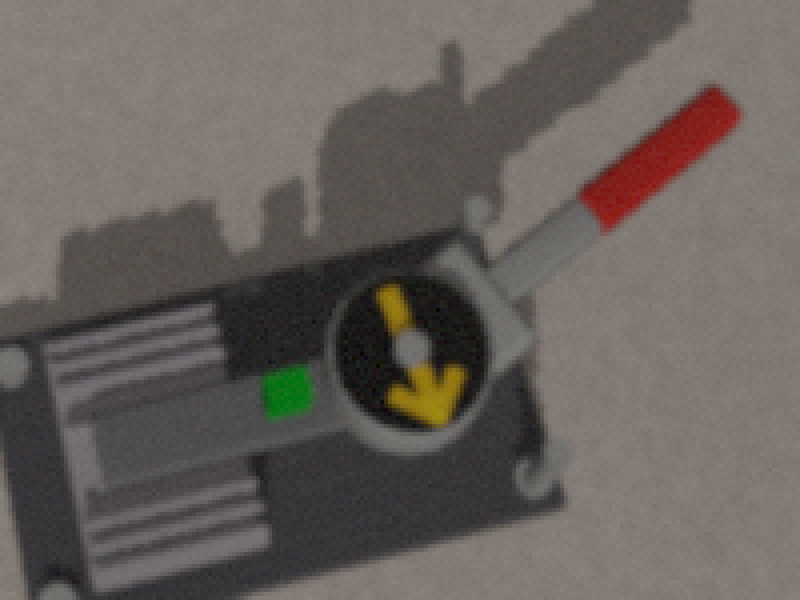

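The picture shows the heat-sink clamp at the bottom: disc at about (333,358), green mark (302,368), arrow tip (340,375), and red sleeve around (394,309). The handle is near its -y end. Next I'll measure the angles from colours.

```bash
cat >> h.py <<'E'
def blobs(p,box,o=None):
    im=p['image'];h=cv2.cvtColor(im,cv2.COLOR_BGR2HSV);x0,y0,x1,y1=box;m0=np.zeros(h.shape[:2],np.uint8);m0[y0:y1,x0:x1]=1
    out={}
    for n,lo,hi in(('red',(0,150,60),(8,255,255)),('red2',(172,150,60),(180,255,255)),('green',(50,120,60),(75,255,255)),('yellow',(18,120,90),(35,255,255))):
        out[n]=cv2.inRange(h,lo,hi)*m0
    out['red']|=out.pop('red2')
    return out
def pts(p,m,z,o=None):
    return np.array([atz(p,q,z,o)[:2] for q in np.argwhere(m>0)[:,::-1]])
def measure(p,box,o=None):
    b=blobs(p,box,o);r=pts(p,b['red'],.064,o);g=pts(p,b['green'],.066,o);y=pts(p,b['yellow'],.071,o)
    return r,g,y
def line(P):
    c=P.mean(0);w,v=np.linalg.eigh(np.cov((P-c).T));t=(P-c)@v[:,1];return c,v[:,1],(t.min(),t.max())
def yaw(v):return np.arctan2(v[1],v[0])
E
python3 - <<'E'
from h import *
np.set_printoptions(precision=4,suppress=True)
for n,box in(('scene',(230,270,430,420)),('side',(110,240,290,400))):
    p=vision.camera(n);r,g,y=measure(p,box)
    print(n,len(r),len(g),len(y),'green',g.mean(0))
    for P in(r,y):
        c,d,e=line(P);print(c,d,yaw(d),np.array(e))
    if n=='side':cv2.imwrite('pics/side1.png',cv2.resize(p['image'][240:400,90:300],None,fx=3.5,fy=3.5,interpolation=2))
    else:
        C,s,_=(0,0,0)
    d=line(r)[1];d=d if d[0]<0 else -d
    print('axis from sleeve',line(r)[0]-.125*d)
E
```

```text
scene 474 137 255 green [0.6473 0.2349]
[0.4812 0.2188] [-0.9795 -0.2015] -2.9387522197263265 [-0.0346  0.0367]
[0.6029 0.2502] [0.1046 0.9945] 1.4660417046897676 [-0.0317  0.0187]
axis from sleeve [0.6037 0.244 ]
side 817 104 195 green [0.6421 0.2362]
[0.4738 0.2218] [-0.9835 -0.1812] -2.9594102823435877 [-0.0388  0.0367]
[0.6018 0.2511] [0.0924 0.9957] 1.4782279749858098 [-0.0315  0.0185]
axis from sleeve [0.5968 0.2445]
```

The measurements agree between the two cameras. The axis is about (0.601, 0.2435), the clamp +x yaw is about -0.18, and the handle sits at about -0.38. The nut is at about -1.65 and the grip point is about (0.478, 0.220). I'll move above it now.

```bash
python3 -m creep '[[[-40,-16,0],[0,0,0]],[[-40,-16,0],[0,0,0]],[[-40,-16,0],[0,0,0]],[[-40,-17,0],[0,0,0]],[[-40,-17,0],[0,0,0]],[[-40,-17,0],[0,0,0]],[[-41,-16,0],[0,0,0]],[[-41,-16,0],[0,0,0]],[[-41,-17,0],[0,0,0]],[[-41,-16,0],[0,0,0]]]' 85
python3 -m creep '[[[0,0,25],[0,0,-0.152]],[[0,0,25],[0,0,-0.152]],[[0,0,25],[0,0,-0.153]],[[0,0,0],[0,0,0]],[[0,0,0],[0,0,0]]]'
python3 - <<'E'
from h import *
np.set_printoptions(precision=4,suppress=True)
o=bot.get_obs();p=vision.camera('wrist');cv2.imwrite('pics/w1.png',p['image'])
r,g,y=measure(p,(0,0,560,420),o);print(o['eef_pos'],R.from_quat(o['tool_rot']).as_matrix()[:,0],len(r),len(g),len(y))
for P in(r,g,y):
    if len(P)>20: c,d,e=line(P);print(c,yaw(d),e)
print([proj(p,X,o) for X in([.601,.2435,.071],[.478,.22,.055])])
E
```

```text
clock: 2.55
eef_pos: [0.4781, 0.2195, 0.2501]
tool_rot: [0.13, 0.992, 0.0, 0.0]
ft_force: [0.1, 0.7, -0.6]
grip_width: 0.0848
grasp_force: 0.0
clock: 3.18
eef_pos: [0.4775, 0.2207, 0.1759]
tool_rot: [-0.097, 0.995, 0.0, 0.001]
ft_force: [0.6, 0.3, -0.2]
grip_width: 0.0852
grasp_force: 0.0
[0.4775 0.2207 0.1759] [-0.9812 -0.1929 -0.0012] 2499 43 669
[0.4753 0.2156] -2.9431356751827322 (np.float64(-0.038663892668905374), np.float64(0.03565150921393064))
[0.6328 0.2295] 1.323004490329021 (np.float64(-0.00523290957786432), np.float64(0.007289983894268607))
[0.6023 0.2479] 1.4658438376419989 (np.float64(-0.030249080987584873), np.float64(0.02037007695035484))
[array([276.1756, 368.0222]), array([276.8743, 208.5831])]
```

View pics/w1.png

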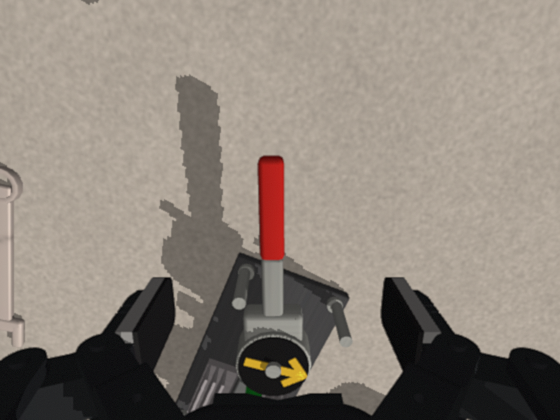

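The wrist view shows the red sleeve (271,207) centred between the open fingers and aligned with them. The arrow is at (273,370). I'll descend and close.

```bash
python3 -m creep '[[[0,-1,30],[0,0,0]],[[0,-1,30],[0,0,0]],[[0,-1,30],[0,0,0]],[[0,0,20],[0,0,0]],[[0,0,11],[0,0,0]],[[0,0,0],[0,0,0]]]'
python3 -m creep '[[[0,0,0],[0,0,0]],[[0,0,0],[0,0,0]],[[0,0,0],[0,0,0]],[[0,0,0],[0,0,0]],[[0,0,0],[0,0,0]],[[0,0,0],[0,0,0]]]' 8
```

```text
clock: 3.98
eef_pos: [0.4777, 0.2177, 0.0542]
tool_rot: [-0.098, 0.995, 0.0, 0.0]
ft_force: [-0.2, 0.1, 0.5]
grip_width: 0.0847
grasp_force: 0.0
clock: 4.72
eef_pos: [0.4778, 0.2174, 0.0545]
tool_rot: [-0.098, 0.995, -0.0, 0.0]
ft_force: [-0.7, -0.7, 6.4]
grip_width: 0.0172
grasp_force: 58.9
```

```bash
python3 -m creep '[[[-0.3,6.2,0],[0,0,0.05]],[[-0.6,12.5,0],[0,0,0.1]],[[-0.6,12.5,0],[0,0,0.1]],[[-0.6,12.5,0],[0,0,0.1]],[[-0.6,12.5,0],[0,0,0.1]],[[-0.6,12.5,0],[0,0,0.1]],[[-0.6,12.5,0],[0,0,0.1]],[[-0.6,12.5,0],[0,0,0.1]],[[-0.6,12.5,0],[0,0,0.1]],[[-0.3,6.2,0],[0,0,0.05]],[[0,0,0],[0,0,0]]]'
cat > m.py <<'E'
from h import *
np.set_printoptions(precision=3,suppress=True)
A=np.array([.601,.2435]);o=bot.get_obs();e=o['eef_pos'][:2]-A
print('radius',np.linalg.norm(e),'handle cw',-((yaw(e)-(np.pi-.18)+np.pi)%(2*np.pi)-np.pi),'tool',yaw(R.from_quat(o['tool_rot']).as_matrix()[:,0]),'handle yaw',yaw(e))
for n,box in(('scene',(230,270,430,420)),('side',(110,240,290,400))):
    p=vision.camera(n);_,g,y=measure(p,box)
    if len(y)>40:
        c,d,_=line(y);d=d*np.sign(d@(c-A));print(n,len(y),'arrow yaw',yaw(d),'nut',-(yaw(d)+.18),'green',g.mean(0) if len(g) else 0,len(g))
    else:print(n,len(y))
    cv2.imwrite(f'pics/last_{n}.png',p['image'])
E
python3 m.py
```

```text
clock: 6.1
eef_pos: [0.5054, 0.3232, 0.0546]
tool_rot: [0.344, 0.939, 0.0, 0.0]
ft_force: [-1.1, -0.5, 4.8]
grip_width: 0.0172
grasp_force: 59.1
radius 0.1244385870156782 handle cw 0.5152494906562999 tool 2.438478563880683 handle yaw 2.446343162933493
scene 255 arrow yaw 0.91766507741432 nut -1.09766507741432 green [0.647 0.235] 139
side 0
```

```bash
python3 -m creep '[[[-0.3,-6.2,0],[0,0,-0.05]],[[-0.6,-12.5,0],[0,0,-0.1]],[[-0.6,-12.5,0],[0,0,-0.1]],[[-0.6,-12.5,0],[0,0,-0.1]],[[-0.6,-12.5,0],[0,0,-0.1]],[[-0.6,-12.5,0],[0,0,-0.1]],[[-0.6,-12.5,0],[0,0,-0.1]],[[-0.6,-12.5,0],[0,0,-0.1]],[[-0.6,-12.5,0],[0,0,-0.1]],[[-0.6,-12.5,0],[0,0,-0.1]],[[-0.6,-12.5,0],[0,0,-0.1]],[[0,0,0],[0,0,0]]]'
python3 m.py
python3 -m creep '[[[-0.3,6.2,0],[0,0,0.05]],[[-0.6,12.5,0],[0,0,0.1]],[[-0.6,12.5,0],[0,0,0.1]],[[-0.6,12.5,0],[0,0,0.1]],[[-0.6,12.5,0],[0,0,0.1]],[[-0.6,12.5,0],[0,0,0.1]],[[-0.6,12.5,0],[0,0,0.1]],[[-0.6,12.5,0],[0,0,0.1]],[[-0.6,12.5,0],[0,0,0.1]],[[-0.6,12.5,0],[0,0,0.1]],[[0,0,0],[0,0,0]]]'
python3 m.py
```

```text
clock: 7.7
eef_pos: [0.4829, 0.1989, 0.0545]
tool_rot: [-0.172, 0.985, 0.0, 0.0]
ft_force: [-1.2, -0.5, 6.1]
grip_width: 0.0173
grasp_force: 59.1
radius 0.126258013696868 handle cw -0.540784620767754 tool -2.7962963363114324 handle yaw -2.780808032822039
scene 260 arrow yaw 0.9203251684954177 nut -1.1003251684954176 green [0.647 0.235] 135
side 218 arrow yaw 0.9184038687333689 nut -1.0984038687333688 green [0.642 0.236] 106
clock: 9.18
eef_pos: [0.4979, 0.3133, 0.0546]
tool_rot: [0.297, 0.955, 0.0, 0.001]
ft_force: [-0.0, -2.0, 6.2]
grip_width: 0.017
grasp_force: 59.6
radius 0.12456267558044368 handle cw 0.4151925300282451 tool 2.538292650877274 handle yaw 2.546400123561548
scene 263 arrow yaw 0.0727042825832581 nut -0.2527042825832581 green [0.647 0.235] 137
side 0
```

```bash
python3 -m creep '[[[-0.2,6.2,0],[0,0,0.05]],[[-0.2,6.2,0],[0,0,0.05]],[[-0.2,6.2,0],[0,0,0.05]],[[0,0,0],[0,0,0]],[[0,0,0],[0,0,0]]]'
python3 m.py; python3 -c "
import cv2;a=cv2.imread('pics/last_scene.png');cv2.imwrite('pics/c2.png',cv2.resize(a[270:420,230:430],(800,600),interpolation=2))"
```

```text
clock: 9.9
eef_pos: [0.5093, 0.3276, 0.0545]
tool_rot: [0.367, 0.93, 0.001, 0.0]
ft_force: [1.0, -0.5, 4.3]
grip_width: 0.0169
grasp_force: 59.4
radius 0.12437461091966347 handle cw 0.5620357963475646 tool 2.3898364068221216 handle yaw 2.3995568572422283
scene 265 arrow yaw -0.060918581224280066 nut -0.11908141877571993 green [0.647 0.235] 136
side 0
```

View pics/c2.png

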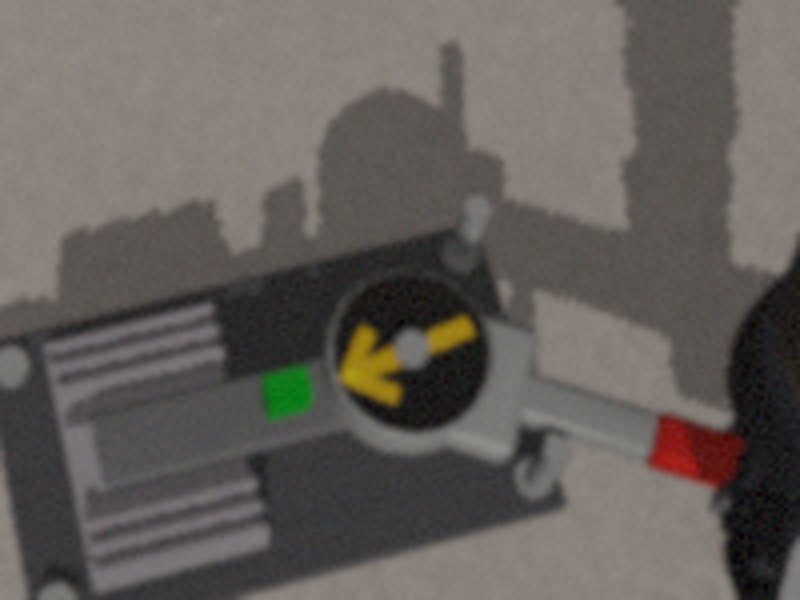

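The crop shows the arrow (tip (343,377), tail (475,328)) nearly at the green block (288,391). The strap edges slope less than the arrow, which fits the measured -0.12. I'll check the clamp yaw from the strap and plate edges.

```bash
python3 - <<'E'
from h import *
p=vision.camera('scene')
f=lambda u,v,z:atz(p,(230+(u+.5)/4-.5,270+(v+.5)/4-.5),z)[:2]
for a,b,z in(((90,425),(335,365),.05),((100,487),(345,430),.05),((95,588),(560,508),.012),((475,328),(343,377),.071)):
    d=f(*a,z)-f(*b,z);print(yaw(d),yaw(-d))
print('disc centre',f(412,348,.073),'mark top',f(289,388,.066))
E
```

```text
-0.2138255124431383 2.927767141146655
-0.22891284875046328 2.91267980483933
-0.2891776022125594 2.8524150513772337
3.037326696939519 -0.10426595665027413
disc centre [0.60183517 0.24202783] mark top [0.64620872 0.23419503]
```

```bash
python3 -m creep '[[[-0.6,-12.5,0],[0,0,-0.1]],[[-0.6,-12.5,0],[0,0,-0.1]],[[-0.6,-12.5,0],[0,0,-0.1]],[[-0.6,-12.5,0],[0,0,-0.1]],[[-0.6,-12.5,0],[0,0,-0.1]],[[0,0,0],[0,0,0]],[[-0.3,6.2,0],[0,0,0.05]],[[-0.3,6.2,0],[0,0,0.05]],[[-0.3,6.2,0],[0,0,0.05]],[[0,0,0],[0,0,0]]]'
python3 m.py
```

```text
clock: 11.3
eef_pos: [0.4858, 0.2914, 0.0545]
tool_rot: [0.201, 0.98, 0.0, 0.0]
ft_force: [0.5, -1.7, 7.3]
grip_width: 0.0172
grasp_force: 59.8
radius 0.12479871783211174 handle cw 0.21399840799799286 tool 2.737127787886566 handle yaw 2.7475942455918
scene 266 arrow yaw -0.06236571946857755 nut -0.11763428053142244 green [0.647 0.235] 136
side 0
```

```bash
python3 -m creep '[[[-0.2,6.2,0],[0,0,0.05]],[[-0.1,3.1,0],[0,0,0.025]],[[0,0,0],[0,0,0]]]'
python3 m.py
```

```text
clock: 11.78
eef_pos: [0.4896, 0.2996, 0.0545]
tool_rot: [0.237, 0.971, 0.0, 0.0]
ft_force: [-0.5, -0.3, 6.6]
grip_width: 0.017
grasp_force: 59.8
radius 0.12468594107933681 handle cw 0.2865531176002545 tool 2.662664315922935 handle yaw 2.6750395359895385
scene 266 arrow yaw -0.10047230378940823 nut -0.07952769621059176 green [0.647 0.235] 139
side 0
```

It bites now, so another 0.09.

```bash
python3 -m creep '[[[-0.2,6,0],[0,0,0.05]],[[-0.1,5,0],[0,0,0.04]],[[0,0,0],[0,0,0]],[[0,0,0],[0,0,0]]]'
python3 m.py
```

```text
clock: 12.38
eef_pos: [0.4952, 0.3092, 0.0546]
tool_rot: [0.28, 0.96, 0.001, 0.0]
ft_force: [0.4, -0.3, 6.9]
grip_width: 0.0169
grasp_force: 59.7
radius 0.12456614911255875 handle cw 0.37578597347130094 tool 2.5730845758051815 handle yaw 2.585806680118492
scene 261 arrow yaw -0.18397099490498608 nut 0.0039709949049860915 green [0.647 0.235] 136
side 0
```

```bash
python3 -m creep '[[[0,0,0],[0,0,0]],[[0,0,0],[0,0,0]],[[0,0,0],[0,0,0]],[[0,0,0],[0,0,0]],[[0,0,0],[0,0,0]],[[0,0,0],[0,0,0]],[[0,0,-20],[0,0,0]],[[0,0,-30],[0,0,0]],[[0,0,-40],[0,0,0]],[[0,0,-40],[0,0,0]],[[0,0,0],[0,0,0]],[[0,0,0],[0,0,0]]]' 85
python3 m.py; python3 -c "
import cv2;a=cv2.imread('pics/last_scene.png');cv2.imwrite('pics/c3.png',cv2.resize(a[270:420,230:430],(800,600),interpolation=2))"
```

```text
clock: 13.98
eef_pos: [0.4947, 0.3082, 0.1836]
tool_rot: [0.281, 0.96, -0.0, -0.0]
ft_force: [0.5, 0.0, -0.5]
grip_width: 0.0851
grasp_force: 0.0
radius 0.12448430509077399 handle cw 0.3669960197019888 tool 2.5727543879684243 handle yaw 2.594596633887804
scene 259 arrow yaw -0.18417301811200318 nut 0.004173018112003185 green [0.647 0.235] 138
side 204 arrow yaw -0.18999259732008994 nut 0.009992597320089946 green [0.639 0.238] 70
```

View pics/c3.png

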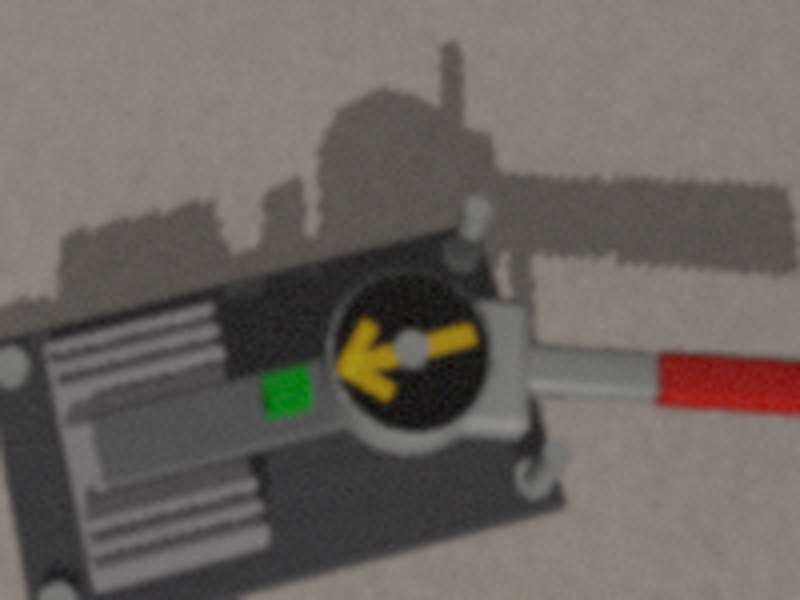

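The arrow (tip (337,372)) now lies parallel to the strap and points at the green mark (288,391). The handle is free and the gripper is clear.

```bash
python3 -c "
from workcell import workorder;print(workorder.job_done())"
```

```text
the job is handed in; nothing more can be done
None
```

I tightened the heat-sink clamp and handed the job in: the last pictures put its arrow within about 0.01 rad of the green mark (about 0.05 rad if the strap edges are the better guide), the handle is released, the gripper is clear, and I never went near the other clamp; no verdict came back.

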